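# Stack the blower parts and hold the torch on them

## Task

Lay the white diffuser disc flat in the middle of the round steel assembly plate, then lay the blue impeller disc (brass hub up) centred on top of it and let go. Then draw the yellow torch out of its holder, tilt it about halfway between upright and level, and finish while still holding it still and raised, its lens pointing at the stack from roughly 10 cm away and the torch touching nothing but the gripper. Leave the black-and-red drive wheel and all the other things where they are.

Things in the scene. Friction and masses are not known exactly. Their poses are not given: they have to be found in the camera images.
- plate_top (a point): centre of the top face of the round dark steel assembly plate (diameter 84 mm, 20 mm tall, fixed to the bench; its place differs each time). The top lies 20 mm above the bench; a thin bright ring and a small white dot mark the middle.
- diffuser_center (a point): centre (half-way up) of the white diffuser disc with grey vanes: diameter 56 mm, 16 mm thick, flat above and below, loose, lying flat on the bench, 50 g. z is its axis, up. It may be gripped across its rim.
- impeller_center (a point): centre (half-way up the disc, hub not counted) of the blue impeller disc with silver vanes: diameter 56 mm, 16 mm thick, flat underside, plus a brass hub of diameter 16 mm that stands 10 mm above the middle of its top. Loose, lying flat on the bench, hub up, 70 g. z is its axis, up. It may be gripped across its rim or by the hub.
- torch_center (a point): centre (half-way along) of the straight torch: 125 mm long overall, 150 g. Its head, black, diameter 34 mm, is the lower 34 mm; its yellow barrel, diameter 26 mm, is the other 91 mm, with a black band near the tail. z runs along the torch from lens to tail. At the start it stands upright in the holder, lens DOWN and hidden, barrel sticking out; centre 72 mm above the bench, tail end 135 mm. Its centre of mass is within 10 mm of this point.
- torch_lens (a point): middle of the torch's lens face, 62.5 mm from torch_center towards -z of the torch. The torch shines along its own -z (from tail to lens).
- holder_mouth (a point): centre of the mouth of the torch holder: an upright black tube (outside diameter 50 mm, bore 40 mm, 45 mm deep) on a 70 x 70 x 10 mm wooden base, fixed to the bench. The mouth lies 55 mm above the bench; the tube is upright, so the torch (3 mm clearance all round) draws out straight up.
- drivewheel_center (a point): bystander: centre of a black drive wheel with a red middle, diameter 56 mm, 16 mm thick, lying flat on the bench; not part of the stack
- jar_center (a point): bystander: centre of a loose amber glass jar with a black cap, diameter 60 mm, 90 mm tall. Jar and torch holder stand at the far left and far right, which on which side changes.
- driver_grip (a point): bystander: handle of a red screwdriver lying on the bench at the left
- spanner_grip (a point): bystander: handle of a steel spanner lying on the bench at the right
- roller_center (a point): bystander: centre of a grey roller standing upright, diameter 36 mm, 50 mm tall, beyond the plate
- cap_center (a point): bystander: centre of an orange cap, diameter 44 mm, 14 mm tall, beyond the plate
- fusebox: bystander: small cardboard box 60 x 45 x 30 mm, beyond the plate; origin at the centre of its underside
There are look-alikes about, which are no part of the job. Of the things that look like the part that bears diffuser_center, the smaller one is meant. What is shaped like the part that bears torch_center but orange is not meant.

How it is judged:
By the outcome, as a careful person would: the job done as asked, in the order asked, and still so for the second after the job is handed in, while the arm keeps its last pose, push and grip.
It also fails if it takes over 54 s, if anything falls off the work surface, if the arm or the gripper's body presses on something with over 40 N, if the wrist force passes 120 N, or if a joint passes its speed limit or range.

## Robot

A 6-joint arm with a two-finger parallel gripper is mounted at the origin on the work surface. World frame = base frame: x ahead of the robot, y to its left, z up, the work surface at z = 0. Lengths are in m, angles in degrees, forces in N, time in s.
With the tool pointing down it reaches from about 0.25 to 0.725 m from the base axis. Payload 9.7 kg.
Tool frame: the origin (TCP) lies on the centre line of the jaws, within the pads' length; the fingertips stand tip_reach ahead of it and the grasp point (between the pads) lies 2 mm behind it (tip_reach is the distance from the TCP to the fingertips, in m); z points along the fingers, y is the direction in which the jaws open and shut (so a half turn about z gives the same grasp; the last joint's range is limited). The gripper opens to 85 mm and grips with 20 to 120 N. Pads are 22 mm wide; open, the fingers measure 114 mm over their backs; the gripper's body (76 mm by 85 mm) begins 54 mm behind the grasp point. The pads swing forward as they close: fully open they stand 13 mm farther back than shut.
Start: joints at [-76.433, 4.979, 10.078, 95.1, 0, 90], TCP at [0.129, -0.535, 0.248] pointing down, gripper open.
Joint ranges: [-179.16, 179.16], [-48.56, 103.87], [-65.8, 70.77], [-126.05, 130.52], [-82.76, 87.17], [-180, 180]. Speed limits (degrees/s): [127.2, 127.2, 147.25, 180, 180, 180].

## Interface

Orientations are given as [roll, pitch, yaw] about the fixed x, y, z axes, in that order (R = Rz(yaw) Ry(pitch) Rx(roll)).
In Python, from workcell import get_obs, camera, calibration, job_done, tip_reach gives the robot as it stands.
- The arm moves only by the tool apply_moves, never from a script. Its argument "rows" is a list of rows, each a list of 7 numbers: the shift along the world's x, y, z in mm, then the turn, a rotation vector about the world's x, y, z in degrees, then the closure, from 0 (fully open) to 1 (shut). A call has 1 to 20 rows; each row shifts and turns the commanded pose from where the row before left it; what a row does not reach is not made up. A row lasts 1/8 s, in which the tool goes at most 62.5 mm and 10.7 degrees, less where a joint would pass 70% of its speed; a pose out of reach is approached as far as the arm can. A call with a gripper value outside its range is refused whole. The fingers move at their own pace and stop on an object; "grip_force" is the grip in N (left out, the last holds). Time passes only in rows, so rows that do not move let the fingers close. It gives the time, the measured TCP pose, the force and the opening at its end, in the units of the state.
- get_obs(): the state, without advancing time (a new reading comes with each control period).
- camera(name): name is "scene" or "top"; returns the picture (400x640x3 uint8, red, green, blue); there is no depth.
- calibration(name): a dict with "intrinsics" (3x3 intrinsics, pixels), "T" (4x4, takes a point from camera to world coordinates). Camera axes: x right, y down, z forward; pixel columns grow to the right and rows downward; lengths in m; the calibration is good to about 2 mm. A picture is of the moment at which its call begins. calibration takes no time and is no camera call.
- job_done(): hands the job in, once; it reports no verdict.
The state is a dict: "time": time; "q": joint angles; "qd": joint speeds; "joint_efforts": joint torques, N m; "ee_pos": TCP position; "tcp_rot": TCP orientation; "wrist_force": force on the tool from outside, world axes, zero at the start; "torque": the same for the moment, N m; "opening": finger opening in m.
Only numpy, scipy, OpenCV 4.12 (cv2) and the standard library are available. Lean on these libraries where they do the work, as an engineer would, in place of code of your own. Each camera call takes 0.05 s, during which the arm holds its last target.

## Working session

There is one attempt and no reset: what is moved stays moved. The work goes in short steps, Python scripts to look and compute and a tool call to move; the robot and the scene stay as the last step left them, time stands still between calls to the robot, and variables do not carry over. Pictures are saved under pics/ and viewed, and the job is handed in when it is done.

Besides the shell and the picture viewer there is one more tool, called after "Request:" as a command line: name --pt "numbers of a row" for each row, then --argument value for the rest. apply_moves: Moves the arm, as the interface text tells. Its arguments: {"type":"object","properties":{"rows":{"type":"array","items":{"type":"array","items":{"type":"number"}}},"grip_force":{"type":"number"}},"required":["rows"]}

```bash
ls; mkdir -p pics; python3 - <<'E'
from workcell import *
import cv2
o=get_obs();print(o); print(tip_reach)
for n in("scene","top"):
    c=calibration(n);print(n,c)
    cv2.imwrite(f"pics/{n}0.png",camera(n)[:,:,::-1])
E
```

```text
pics
{'time': 0.0, 'q': array([-7.64325862e+01,  5.01173948e+00,  1.00320909e+01,  9.50991843e+01,
        1.49524163e-04,  9.00000445e+01]), 'qd': array([ 0.04766876, -0.03979886,  0.05581025, -0.01056206,  0.0349991 ,
       -0.00404104]), 'joint_efforts': array([-9.91179149e-04, -5.20381057e+01,  4.64806330e+01,  1.61302550e-02,
       -1.34362713e-04, -6.74567900e-06]), 'ee_pos': array([ 0.12897393, -0.53444112,  0.24755575]), 'tcp_rot': array([-1.79921167e+02, -1.49462825e-04,  1.35673691e+01]), 'wrist_force': array([ 0.3057986 , -0.99133897, -0.2895358 ]), 'torque': array([ 0.02059308, -0.03916599,  0.00502491]), 'opening': 0.08548814015695}
0.017
scene {'intrinsics': array([[438.42194676,   0.        , 317.66039224],
       [  0.        , 438.42194676, 198.84115883],
       [  0.        ,   0.        ,   1.        ]]), 'T': array([[-0.64953681,  0.47006161, -0.59761527,  1.24874895],
       [ 0.76030312,  0.40817748, -0.50530219,  0.58758453],
       [ 0.00640994, -0.78258113, -0.62251561,  0.78970917],
       [ 0.        ,  0.        ,  0.        ,  1.        ]])}
top {'intrinsics': array([[368.97462716,   0.        , 314.48815706],
       [  0.        , 368.97462716, 201.96393355],
       [  0.        ,   0.        ,   1.        ]]), 'T': array([[ 0.02020764, -0.98970184,  0.14171071,  0.4276232 ],
       [-0.99952158, -0.01667863,  0.02604675, -0.00882878],
       [-0.02341497, -0.14216926, -0.98956538,  1.02631685],
       [ 0.        ,  0.        ,  0.        ,  1.        ]])}
```

View pics/scene0.png

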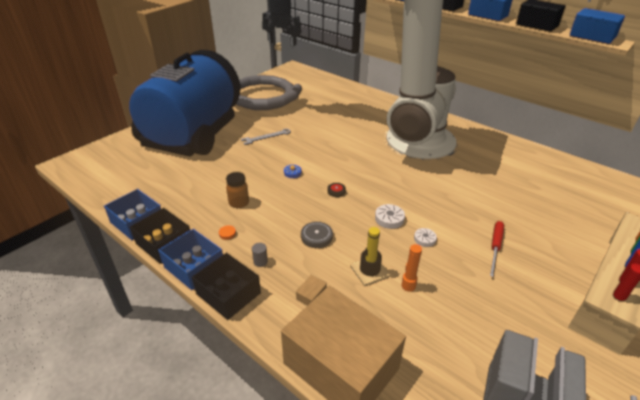

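View pics/top0.png

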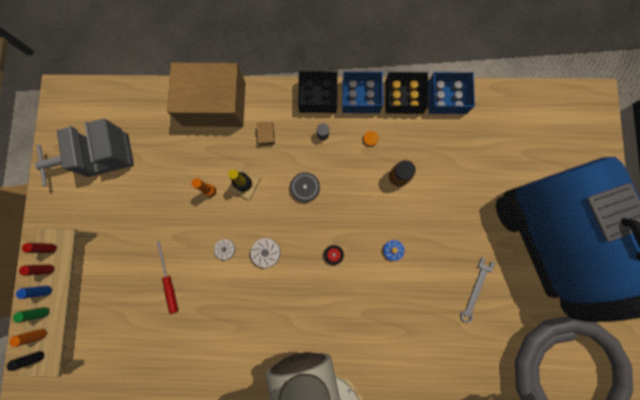

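The scene view shows the robot at upper right. In the top view:
- White discs: (224,249) small and (265,252) large. I choose the smaller one.
- Round parts: blue impeller (393,250), drive wheel (333,255), plate (305,187).
- Torches: yellow in its holder (240,181), orange look-alike (204,187). I choose the yellow one.

I'll check these in a close crop.

```bash
python3 - <<'E'
import cv2
a=cv2.imread("pics/top0.png")
cv2.imwrite("pics/c1.png",cv2.resize(a[160:275,185:345],None,fx=5,fy=5,interpolation=cv2.INTER_CUBIC))
cv2.imwrite("pics/c2.png",cv2.resize(a[220:280,310:420],None,fx=7,fy=7,interpolation=cv2.INTER_CUBIC))
a=cv2.imread("pics/scene0.png")
cv2.imwrite("pics/c3.png",cv2.resize(a[150:310,270:450],None,fx=3.7,fy=3.7,interpolation=cv2.INTER_CUBIC))
E
```

```text
(no output)
```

View pics/c1.png

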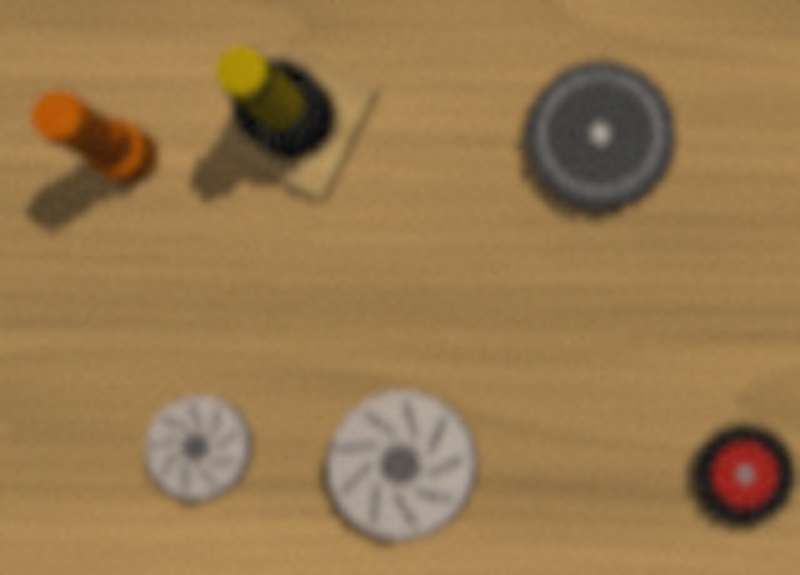

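View pics/c2.png

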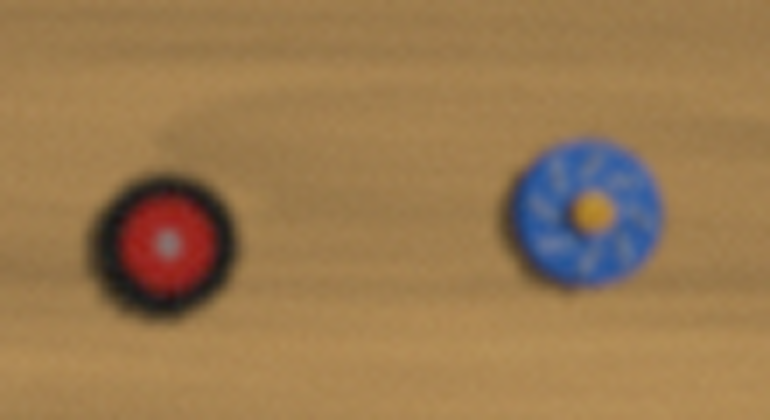

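View pics/c3.png

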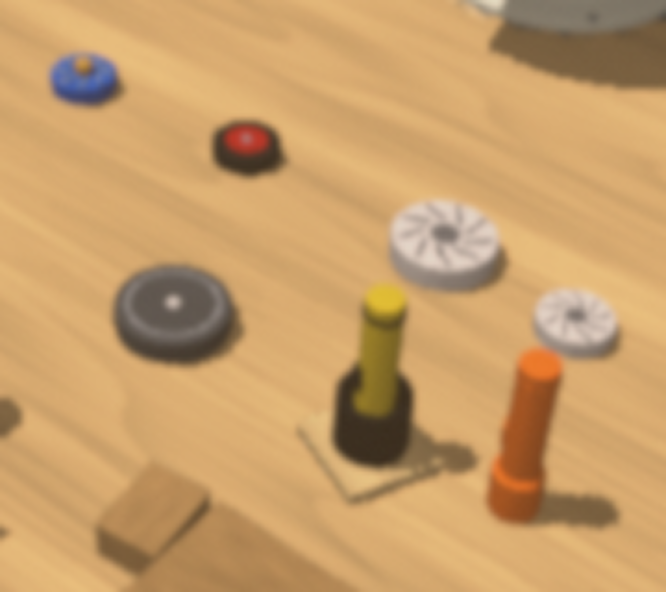

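The crops confirm the choices. The small white disc with grey vanes is at top (223.8,249.0), and the impeller with its brass hub is at (394.4,249.7). The plate's dot is at (304.6,186.0), and the yellow torch's tail is at (233.2,173.8).

```bash
cat > h.py <<'E'
import numpy as np
from workcell import *
def px2w(n,u,v,z):
    c=calibration(n);K=np.array(c["intrinsics"]);T=np.array(c["T"])
    d=T[:3,:3]@np.linalg.solve(K,[u,v,1.]);o=T[:3,3]
    return (o+d*(z-o[2])/d[2])
def w2px(n,p):
    c=calibration(n);K=np.array(c["intrinsics"]);T=np.array(c["T"])
    q=K@(T[:3,:3].T@(np.array(p)-T[:3,3]));return q[:2]/q[2]
def ob():
    o=get_obs()
    for k in("time","ee_pos","tcp_rot","q","wrist_force","opening"): print(k,np.round(o[k],4))
E
python3 - <<'E'
from h import *
for nm,z,t,s in[("plate",.02,(304.6,186),(316.3,231.3)),("diff",.016,(223.8,249),(425.3,234.8)),("imp",.026,(394.4,249.7),(292.3,166.9)),("tail",.135,(233.2,173.8),(373.9,230.4)),
 ("wheel",.016,(333.5,254.5),(336.3,187.5)),("big",.02,(264.7,252.4),(390,213)),("orange",.13,(196.5,182.9),(415.6,248)),("jar",.09,(404.5,167),(237,180)),("driver",.01,(170,295),(498,235)),("roller",.05,(323,128),(259,247))]:
    print(nm,px2w("top",*t,z).round(4),px2w("scene",*s,z).round(4))
E
```

```text
plate [0.616 0.046 0.02 ] [0.6144 0.0475 0.02  ]
diff [0.4383 0.263  0.016 ] [0.4373 0.2656 0.016 ]
imp [ 0.4454 -0.199   0.026 ] [ 0.4467 -0.1939  0.026 ]
tail [0.6225 0.2178 0.135 ] [0.6239 0.2222 0.135 ]
wheel [ 0.4295 -0.0366  0.016 ] [ 0.4296 -0.0339  0.016 ]
big [0.4313 0.1499 0.02  ] [0.428  0.1512 0.02  ]
orange [0.599  0.3098 0.13  ] [0.6066 0.318  0.13  ]
jar [ 0.6569 -0.215   0.09  ] [ 0.6578 -0.1983  0.09  ]
driver [0.3119 0.4044 0.01  ] [0.3077 0.4066 0.01  ]
roller [ 0.7734 -0.0024  0.05  ] [0.77   0.0013 0.05  ]
```

Request:
apply_moves --pt "27.1 43.4 0 0 0 7.64 0" --pt "27.1 43.4 0 0 0 7.64 0" --pt "27.1 43.4 0 0 0 7.64 0" --pt "27.1 43.4 0 0 0 7.64 0" --pt "27.1 43.4 0 0 0 7.64 0" --pt "27.1 43.4 0 0 0 7.64 0" --pt "27.1 43.4 0 0 0 7.64 0" --pt "27.1 43.4 0 0 0 7.64 0" --pt "27.1 43.4 0 0 0 7.64 0" --pt "27.1 43.4 0 0 0 7.64 0" --pt "5.4 52 -20 0 0 0 0" --pt "5.4 52 -20 0 0 0 0" --pt "5.4 52 -20 0 0 0 0" --pt "5.4 52 -20 0 0 0 0" --pt "5.4 52 -20 0 0 0 0" --pt "5.4 52 -20 0 0 0 0" --pt "5.4 52 -20 0 0 0 0" --pt "0 0 0 0 0 0 0" --grip_force 20

```text
time: 2.35
ee_pos: [0.4366, 0.2655, 0.1058]
tcp_rot: [-179.8, 0.1, 90.2]
wrist_force: [-0.0, -0.6, -0.1]
opening: 0.0856
```

Request:
apply_moves --pt "1 -1 -30 0 0 0 0" --pt "0 0 -30 0 0 0 0" --pt "0 0 -20 0 0 0 0" --pt "0 0 -10 0 0 0 0" --pt "0 0 0 0 0 0 0.5" --pt "0 0 0 0 0 0 0.5" --pt "0 0 0 0 0 0 0.5" --pt "0 0 0 0 0 0 0.5"

```text
time: 3.35
ee_pos: [0.4394, 0.2626, 0.0195]
tcp_rot: [179.9, -0.0, 90.0]
wrist_force: [-0.4, -1.4, 6.5]
opening: 0.0547
```

```bash
python3 - <<'E'
from h import *
import cv2
ob()
a=camera("scene")[:,:,::-1]
cv2.imwrite("pics/g1.png",cv2.resize(a[130:290,360:520],None,fx=3.7,fy=3.7,interpolation=cv2.INTER_CUBIC))
E
```

```text
time 3.35
ee_pos [0.4394 0.2626 0.0195]
tcp_rot [ 1.799059e+02 -3.510000e-02  8.996400e+01]
q [ 3.086840e+01  1.731300e+00 -1.880020e+01  6.936970e+01 -1.820000e-02
  1.209044e+02]
wrist_force [-0.4186 -1.4088  6.4686]
opening 0.0547
```

View pics/g1.png

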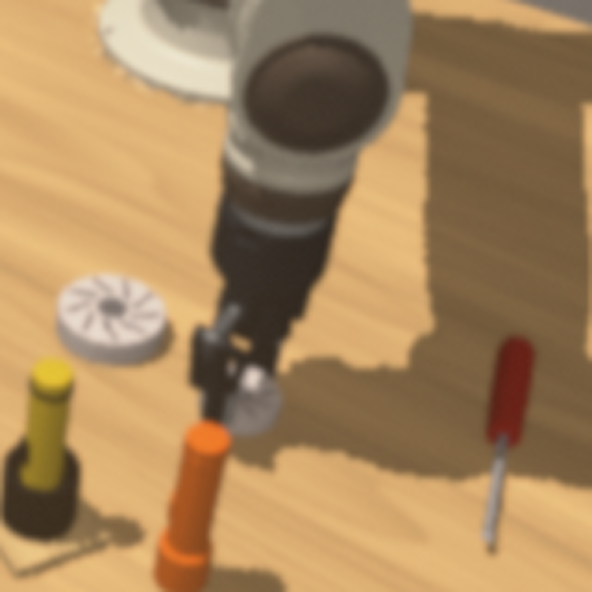

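Request:
apply_moves --pt "0 0 0 0 0 0 0" --pt "0 0 0 0 0 0 0" --pt "0 0 0 0 0 10 0" --pt "0 0 0 0 0 10 0" --pt "0 0 0 0 0 10 0" --pt "0 0 0 0 0 10 0" --pt "0 0 0 0 0 10 0" --pt "0 0 0 0 0 10 0" --pt "0 0 0 0 0 10 0" --pt "0 0 0 0 0 10 0" --pt "0 0 0 0 0 10 0" --pt "0 0 0 0 0 0 0.5" --pt "0 0 0 0 0 0 0.5" --pt "0 0 0 0 0 0 0.5" --pt "0 0 0 0 0 0 0.5" --grip_force 25

```text
time: 5.28
ee_pos: [0.4389, 0.2624, 0.0185]
tcp_rot: [180.0, 0.0, 179.9]
wrist_force: [-0.4, -0.7, 3.2]
opening: 0.0544
```

Request:
apply_moves --pt "0 0 20 0 0 0 0.6" --pt "0 0 40 0 0 0 0.6" --pt "0 0 20 0 0 0 0.6" --pt "35.5 -43.5 0 0 0 0 0.6" --pt "35.5 -43.5 0 0 0 0 0.6" --pt "35.5 -43.5 0 0 0 0 0.6" --pt "35.5 -43.5 0 0 0 0 0.6" --pt "35.5 -43.5 0 0 0 0 0.6" --pt "0 0 0 0 0 0 0.6" --pt "0 0 0 0 0 0 0.6"

```text
time: 6.52
ee_pos: [0.6159, 0.0449, 0.0977]
tcp_rot: [180.0, -0.1, 179.9]
wrist_force: [-0.1, 0.7, 0.3]
opening: 0.0548
```

```bash
python3 - <<'E'
from h import *
import cv2
ob()
for n in("scene","top"):
    a=camera(n)[:,:,::-1]
    cv2.imwrite(f"pics/h_{n}.png",a)
a=cv2.imread("pics/h_scene.png")[150:290,250:400];b=cv2.imread("pics/h_top.png")[130:270,230:380]
cv2.imwrite("pics/h2.png",cv2.resize(cv2.hconcat([a,b]),None,fx=2.6,fy=2.6,interpolation=cv2.INTER_CUBIC))
E
```

```text
time 6.525
ee_pos [0.6159 0.0449 0.0977]
tcp_rot [ 1.799923e+02 -7.780000e-02  1.799112e+02]
q [4.16190e+00 1.39408e+01 3.58490e+00 7.97211e+01 1.34000e-02 4.25060e+00]
wrist_force [-0.0629  0.7123  0.2762]
opening 0.0548
```

View pics/h2.png

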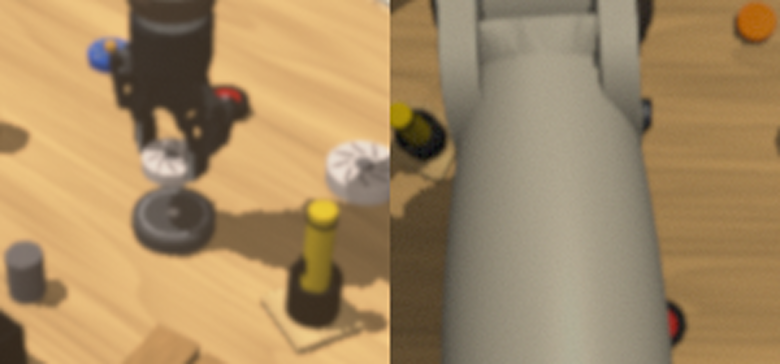

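The left view shows the disc held level above the plate at about (165,160), with the plate at (173,220). Next I lower it.

Request:
apply_moves --pt "0 0 -25 0 0 0 0.6" --pt "0 0 -20 0 0 0 0.6" --pt "0 0 -10 0 0 0 0.6" --pt "0 0 -3 0 0 0 0.6" --pt "0 0 -1 0 0 0 0.6" --pt "0 0 0 0 0 0 0.6"

```text
time: 7.38
ee_pos: [0.6167, 0.0448, 0.0399]
tcp_rot: [180.0, 0.1, 180.0]
wrist_force: [0.2, -0.2, -0.7]
opening: 0.0551
```

```bash
python3 - <<'E'
from h import *
import cv2
ob()
a=camera("scene")[:,:,::-1]
cv2.imwrite("pics/i1.png",cv2.resize(a[180:270,270:370],None,fx=6,fy=6,interpolation=cv2.INTER_CUBIC))
E
```

```text
time 7.375
ee_pos [0.6167 0.0448 0.0399]
tcp_rot [1.799964e+02 5.340000e-02 1.799611e+02]
q [ 4.15690e+00  1.52249e+01 -1.31900e+00  7.34026e+01 -4.00000e-04
  4.19580e+00]
wrist_force [ 0.151  -0.1747 -0.7201]
opening 0.0551
```

View pics/i1.png

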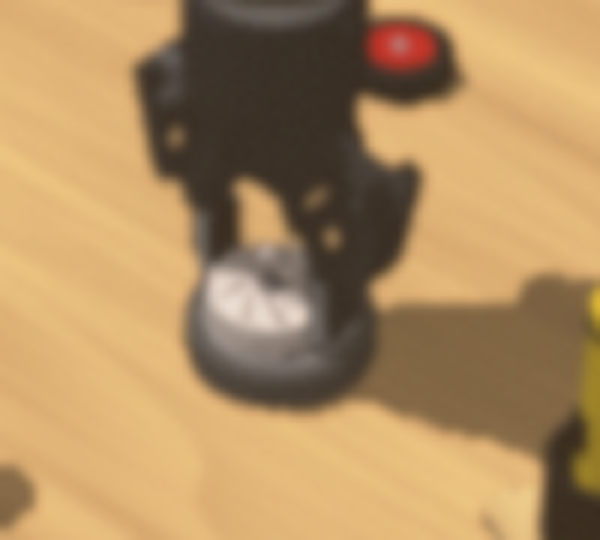

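Request:
apply_moves --pt "0 0 -1.2 0 0 0 0.6" --pt "0 0 0 0 0 0 0.6" --pt "0 0 0 0 0 0 0.3" --pt "0 0 0 0 0 0 0" --pt "0 0 0 0 0 0 0" --pt "0 0 10 0 0 0 0" --pt "0 0 40 0 0 0 0" --pt "0 0 50 0 0 0 0" --pt "-28.3 -40.5 0 0 0 0 0" --pt "-28.3 -40.5 0 0 0 0 0" --pt "-28.3 -40.5 0 0 0 0 0" --pt "-28.3 -40.5 0 0 0 0 0" --pt "-28.3 -40.5 0 0 0 0 0" --pt "-28.5 -40.5 0 0 0 0 0" --pt "0 0 0 0 0 0 0"

```text
time: 9.3
ee_pos: [0.445, -0.2003, 0.1391]
tcp_rot: [-180.0, 0.1, 179.7]
wrist_force: [-0.2, -0.0, 0.1]
opening: 0.0854
```

```bash
python3 - <<'E'
from h import *
import cv2
ob()
for n in("scene","top"):
    a=camera(n)[:,:,::-1]
    cv2.imwrite(f"pics/j_{n}.png",a)
a=cv2.imread("pics/j_scene.png")[195:265,280:350];b=cv2.imread("pics/j_top.png")[152:222,270:340]
cv2.imwrite("pics/j2.png",cv2.resize(cv2.hconcat([a,b]),None,fx=5.5,fy=5.5,interpolation=cv2.INTER_CUBIC))
E
```

```text
time 9.3
ee_pos [ 0.445  -0.2003  0.1391]
tcp_rot [-1.799525e+02  5.470000e-02  1.797403e+02]
q [-2.42204e+01 -4.34990e+00 -1.13581e+01  8.29224e+01 -2.11000e-02
 -2.39606e+01]
wrist_force [-0.172  -0.0131  0.0685]
opening 0.0854
```

View pics/j2.png

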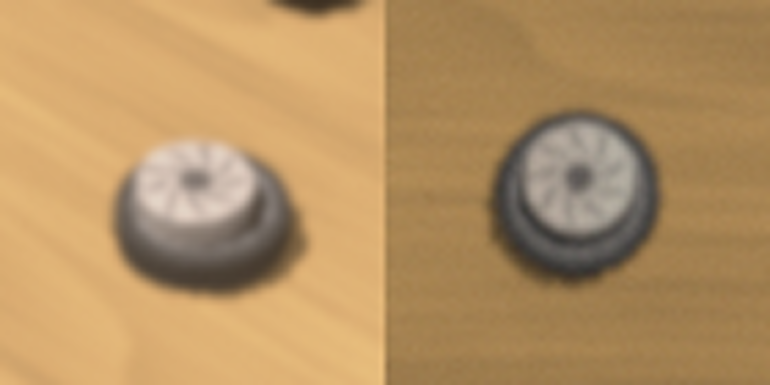

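View pics/j_scene.png

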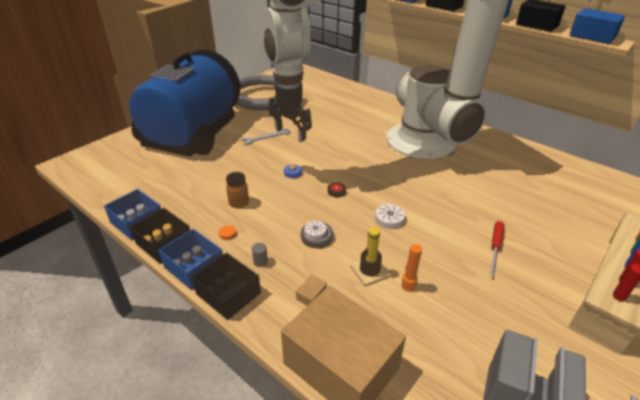

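```bash
python3 - <<'E'
from h import *
import cv2
print(px2w("top",304.7,183.8,.036),px2w("scene",315.0,226.95,.036))
# subpixel: white disc blob centroid, top
a=cv2.imread("pics/j_top.png")[152:222,270:340];b=cv2.imread("pics/top0.png")[152:222,270:340]
for im,nm in((a,"now"),(b,"before")):
    hsv=cv2.cvtColor(im,cv2.COLOR_BGR2HSV)
    m=(hsv[...,1]<60).astype(np.uint8)
    c=max(cv2.findContours(m,0,2)[0],key=cv2.contourArea)
    print(nm,cv2.fitEllipse(c))
    m2=((hsv[...,1]<70)&(hsv[...,2]>115)).astype(np.uint8)
    c=max(cv2.findContours(m2,0,2)[0],key=cv2.contourArea)
    if len(c)>4: print(" bright",cv2.fitEllipse(c))
E
```

```text
[0.61913793 0.04500943 0.036     ] [0.61737614 0.04560699 0.036     ]
now ((34.53297424316406, 34.88283920288086), (27.411970138549805, 27.897058486938477), 36.340145111083984)
 bright ((35.05411911010742, 31.68553352355957), (19.705263137817383, 20.702482223510742), 96.65977478027344)
before ((34.531166076660156, 34.90761184692383), (27.434337615966797, 27.836009979248047), 43.050758361816406)
 bright ((34.5, 34.5), (3.1622776985168457, 3.1622776985168457), 0.0)
```

```bash
python3 - <<'E'
from h import *
import cv2
def cen(f,x0,y0,r,sign):
    g=cv2.cvtColor(cv2.imread(f),cv2.COLOR_BGR2GRAY).astype(float)
    p=sign*g[y0-r:y0+r+1,x0-r:x0+r+1]; p=np.clip(p-np.percentile(p,60),0,None)
    yy,xx=np.mgrid[-r:r+1,-r:r+1];return x0+(p*xx).sum()/p.sum(),y0+(p*yy).sum()/p.sum()
for n,f0,d0,f1,d1 in(("top","top0",(305,186),"j_top",(305,184)),("scene","scene0",(316,231),"j_scene",(315,227))):
    p=cen(f"pics/{f0}.png",*d0,3,1);q=cen(f"pics/{f1}.png",*d1,3,-1)
    print(n,p,q,px2w(n,*p,.02),px2w(n,*q,.036))
    # rim of disc top: white blob
    im=cv2.imread(f"pics/{f1}.png");x,y=d1;im=im[y-25:y+26,x-25:x+26]
    hsv=cv2.cvtColor(cv2.resize(im,None,fx=8,fy=8,interpolation=cv2.INTER_CUBIC),cv2.COLOR_BGR2HSV)
    for t in(130,150,165):
        m=((hsv[...,1]<70)&(hsv[...,2]>t)).astype(np.uint8)
        c=max(cv2.findContours(m,0,2)[0],key=cv2.contourArea);h=cv2.convexHull(c)
        e=cv2.fitEllipse(h);u=(e[0][0]+.5)/8-.5+x-25;v=(e[0][1]+.5)/8-.5+y-25
        print(t,u,v,np.array(e[1])/8,px2w(n,u,v,.036))
    # expected px if disc centred on dot
    print("exp hub px",w2px(n,[*px2w(n,*p,.02)[:2],.036]))
E
```

```text
top (np.float64(304.5510835913313), np.float64(186.20433436532508)) (np.float64(304.7760975609756), np.float64(183.84536585365854)) [0.61543917 0.04612998 0.02      ] [0.61901506 0.04479825 0.036     ]
130 304.97626304626465 183.6846523284912 [19.8669796 20.5813446] [0.61947048 0.04426139 0.036     ]
150 304.9473819732666 183.69653511047363 [18.85075569 19.61860085] [0.61943621 0.04433961 0.036     ]
165 304.12422943115234 177.7326717376709 [6.25040627 9.85256577] [0.6360232  0.04699402 0.036     ]
exp hub px [304.25787154 185.12417632]
scene (np.float64(316.31293706293707), np.float64(231.1853146853147)) (np.float64(315.06481481481484), np.float64(227.29722222222222)) [0.6140576  0.04727489 0.02      ] [0.61826563 0.04659276 0.036     ]
130 314.5572204589844 229.50087356567383 [18.3504715  25.73328018] [0.62540036 0.05104416 0.036     ]
150 314.2808265686035 228.69544410705566 [16.66085815 24.03515434] [0.62357171 0.04853526 0.036     ]
165 314.68224716186523 227.99469566345215 [15.40245628 22.73510551] [0.62090319 0.04757993 0.036     ]
exp hub px [316.3410625  226.57775383]
```

Both views put the diffuser about 3.5–4 mm towards +x of the plate's centre. I'll recentre it by closing the jaws along x, centred on the plate.

Request:
apply_moves --pt "18.6 27.3 0 0 0 -10 0" --pt "18.6 27.3 0 0 0 -10 0" --pt "18.6 27.3 0 0 0 -10 0" --pt "18.6 27.3 0 0 0 -10 0" --pt "18.6 27.3 0 0 0 -10 0" --pt "18.6 27.3 0 0 0 -10 0" --pt "18.6 27.3 0 0 0 -10 0" --pt "18.6 27.3 0 0 0 -10 0" --pt "18.6 27.3 0 0 0 -10 0" --pt "0 0 -50 0 0 0 0" --pt "0 0 0 0 0 0 0" --pt "0 0 0 0 0 0 0"

```text
time: 10.9
ee_pos: [0.614, 0.0482, 0.0895]
tcp_rot: [180.0, -0.0, 90.0]
wrist_force: [-0.7, 0.0, 0.3]
opening: 0.0854
```

Request:
apply_moves --pt "-1 -3 -30 0 0 0 0" --pt "0 0 -15 0 0 0 0" --pt "0 0 -4 0 0 0 0" --pt "0 0 0 0 0 0 0.5" --pt "0 0 0 0 0 0 0.5" --pt "0 0 0 0 0 0 0.5" --pt "0 0 0 0 0 0 0.5" --pt "0 1 0 0 0 0 0.5" --pt "0 0 0 0 0 0 0.5"

```text
time: 12.02
ee_pos: [0.6135, 0.0453, 0.0405]
tcp_rot: [179.9, 0.0, 90.0]
wrist_force: [-0.7, -2.1, 6.4]
opening: 0.055
```

Request:
apply_moves --pt "0 0 0 0 0 0 0.2" --pt "0 0 0 0 0 0 0" --pt "0 0 0 0 0 0 0" --pt "0 0 10 0 0 0 0" --pt "0 0 40 0 0 0 0" --pt "0 0 50 0 0 0 0" --pt "-18.6 -27 0 0 0 10 0" --pt "-18.6 -27 0 0 0 10 0" --pt "-18.6 -27 0 0 0 10 0" --pt "-18.6 -27 0 0 0 10 0" --pt "-18.6 -27 0 0 0 10 0" --pt "-18.6 -27 0 0 0 10 0" --pt "-18.6 -27 0 0 0 10 0" --pt "-18.6 -27 0 0 0 10 0" --pt "-18.6 -27 0 0 0 10 0" --pt "0 0 0 0 0 0 0"

```text
time: 14.02
ee_pos: [0.4445, -0.1988, 0.14]
tcp_rot: [-180.0, 0.0, 179.9]
wrist_force: [0.1, 0.2, 0.4]
opening: 0.0855
```

```bash
python3 - <<'E'
from h import *
import cv2
ob()
for n in("scene","top"):
    cv2.imwrite(f"pics/k_{n}.png",camera(n)[:,:,::-1])
a=cv2.imread("pics/k_scene.png")[195:265,280:350];b=cv2.imread("pics/k_top.png")[152:222,270:340]
cv2.imwrite("pics/k2.png",cv2.resize(cv2.hconcat([a,b]),None,fx=5.5,fy=5.5,interpolation=cv2.INTER_CUBIC))
def cen(f,x0,y0,r,sign):
    g=cv2.cvtColor(cv2.imread(f),cv2.COLOR_BGR2GRAY).astype(float)
    p=sign*g[y0-r:y0+r+1,x0-r:x0+r+1]; p=np.clip(p-np.percentile(p,60),0,None)
    yy,xx=np.mgrid[-r:r+1,-r:r+1];return x0+(p*xx).sum()/p.sum(),y0+(p*yy).sum()/p.sum()
for n,d in(("top",(305,185)),("scene",(316,227))):
    q=cen(f"pics/k_{n}.png",*d,3,-1);print(n,q,px2w(n,*q,.036))
E
```

```text
time 14.025
ee_pos [ 0.4445 -0.1988  0.14  ]
tcp_rot [-1.799654e+02  4.950000e-02  1.799300e+02]
q [-2.40885e+01 -4.48300e+00 -1.13850e+01  8.30388e+01 -1.15000e-02
 -2.40184e+01]
wrist_force [0.1429 0.2434 0.4302]
opening 0.0855
top (np.float64(304.56847545219637), np.float64(185.1002583979328)) [0.61551898 0.04528233 0.036     ]
scene (np.float64(316.14406779661016), np.float64(226.56440677966103)) [0.6143491  0.04686096 0.036     ]
```

View pics/k2.png

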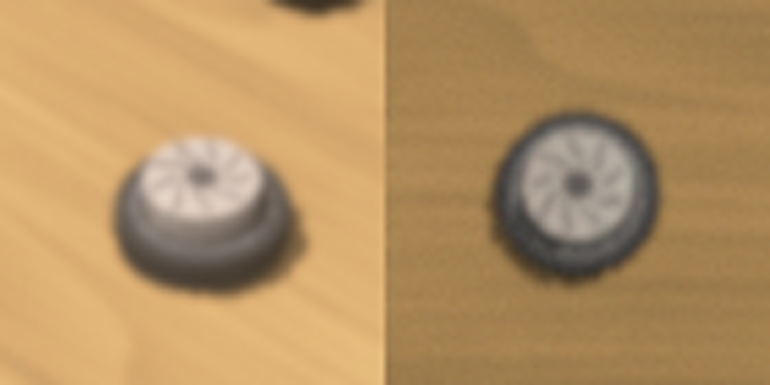

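The diffuser is now centred on the plate within about 1 mm in both views. Next is the impeller.

Request:
apply_moves --pt "2 0 -40 0 0 0 0" --pt "0 0 -40 0 0 0 0" --pt "0 0 -30 0 0 0 0" --pt "0 0 -11 0 0 0 0" --pt "0 0 0 0 0 0 0.5" --pt "0 0 0 0 0 0 0.5" --pt "0 0 0 0 0 0 0.5" --pt "0 0 0 0 0 0 0.5" --pt "0 0 0 0 0 0 0" --pt "0 0 0 0 0 0 0" --pt "0 0 0 0 0 -10 0" --pt "0 0 0 0 0 -10 0" --pt "0 0 0 0 0 -10 0" --pt "0 0 0 0 0 -10 0" --pt "0 0 0 0 0 -10 0" --pt "0 0 0 0 0 -10 0" --pt "0 0 0 0 0 -10 0" --pt "0 0 0 0 0 -10 0" --pt "0 0 0 0 0 -10 0" --pt "0 0 0 0 0 0 0"

```text
time: 16.62
ee_pos: [0.4473, -0.1975, 0.0181]
tcp_rot: [-180.0, 0.0, 90.0]
wrist_force: [0.5, -0.1, -0.7]
opening: 0.0852
```

Request:
apply_moves --pt "0 0 0 0 0 0 0.5" --pt "0 0 0 0 0 0 0.5" --pt "0 0 0 0 0 0 0.5" --pt "0 0 0 0 0 0 0.6" --grip_force 25

```text
time: 17.12
ee_pos: [0.4474, -0.1975, 0.0183]
tcp_rot: [180.0, 0.0, 90.0]
wrist_force: [-1.3, 0.2, 4.3]
opening: 0.0546
```

```bash
python3 - <<'E'
from h import *
import cv2
ob()
a=camera("scene")[:,:,::-1]
cv2.imwrite("pics/l1.png",cv2.resize(a[110:210,240:350],None,fx=6,fy=6,interpolation=cv2.INTER_CUBIC))
E
```

```text
time 17.125
ee_pos [ 0.4474 -0.1975  0.0183]
tcp_rot [1.799881e+02 1.130000e-02 8.999700e+01]
q [-2.38184e+01 -1.25290e+00 -2.19272e+01  6.93102e+01 -5.50000e-03
  6.61846e+01]
wrist_force [-1.3365  0.194   4.3357]
opening 0.0546
```

View pics/l1.png

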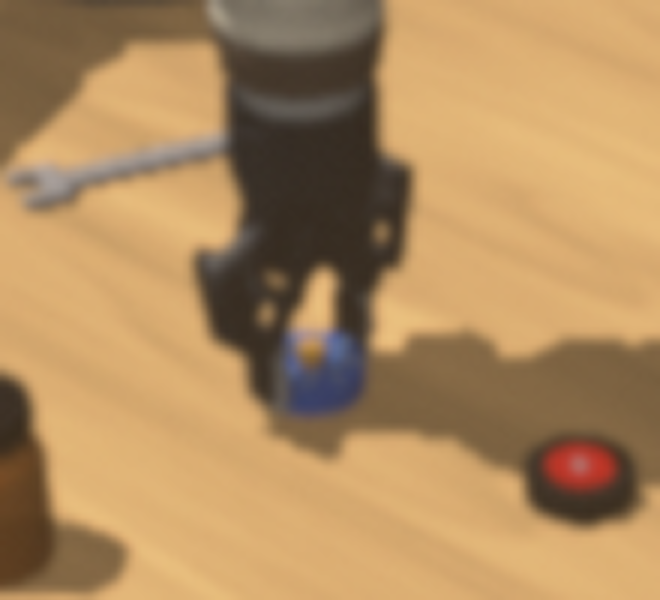

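Request:
apply_moves --pt "0 0 15 0 0 0 0.6" --pt "0 0 40 0 0 0 0.6" --pt "0 0 40 0 0 0 0.6" --pt "23.7 34.7 0 0 0 0 0.6" --pt "23.7 34.7 0 0 0 0 0.6" --pt "23.7 34.7 0 0 0 0 0.6" --pt "23.7 34.7 0 0 0 0 0.6" --pt "23.7 34.7 0 0 0 0 0.6" --pt "23.7 34.7 0 0 0 0 0.6" --pt "23.7 34.7 0 0 0 0 0.6" --pt "0 0 0 0 0 0 0.6" --pt "0 0 0 0 0 0 0.6"

```text
time: 18.68
ee_pos: [0.613, 0.0453, 0.1133]
tcp_rot: [-180.0, 0.0, 90.0]
wrist_force: [0.7, -0.2, -0.8]
opening: 0.055
```

```bash
python3 - <<'E'
from h import *
import cv2
ob()
a=camera("scene")[:,:,::-1]
cv2.imwrite("pics/m1.png",cv2.resize(a[150:270,260:380],None,fx=5,fy=5,interpolation=cv2.INTER_CUBIC))
E
```

```text
time 18.675
ee_pos [0.613  0.0453 0.1133]
tcp_rot [-1.79976e+02  1.11000e-02  8.99904e+01]
q [ 4.23080e+00  1.32902e+01  4.53930e+00  8.12739e+01 -9.30000e-03
  9.42405e+01]
wrist_force [ 0.674  -0.2447 -0.7617]
opening 0.055
```

View pics/m1.png

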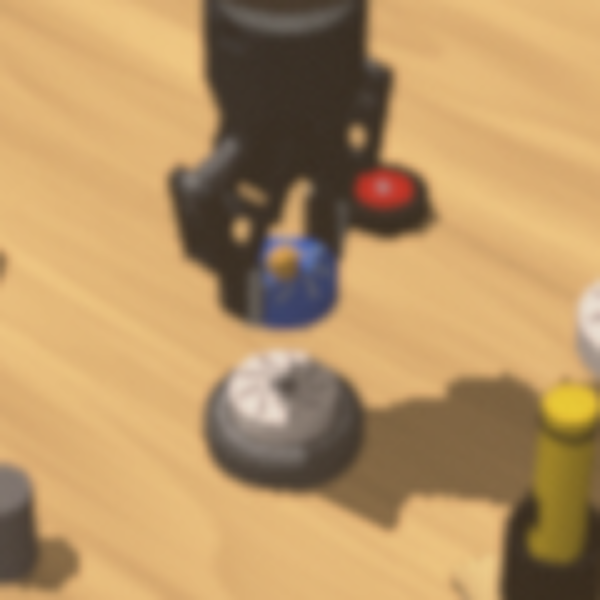

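Request:
apply_moves --pt "0.5 0 -25 0 0 0 0.6" --pt "0 0 -20 0 0 0 0.6" --pt "0 0 -10 0 0 0 0.6" --pt "0 0 -3 0 0 0 0.6" --pt "0 0 -0.8 0 0 0 0.6" --pt "0 0 0 0 0 0 0.6" --pt "0 0 0 0 0 0 0.6"

```text
time: 19.6
ee_pos: [0.614, 0.0455, 0.0548]
tcp_rot: [180.0, -0.0, 90.0]
wrist_force: [0.4, -0.0, -1.3]
opening: 0.0547
```

Request:
apply_moves --pt "0 0 0 0 0 0 0.3" --pt "0 0 0 0 0 0 0" --pt "0 0 0 0 0 0 0" --pt "0 0 10 0 0 0 0" --pt "0 0 45 0 0 0 0" --pt "0 0 60 0 0 0 0" --pt "0 0 20 0 0 0 0" --pt "2.5 43 0 0 0 0 0" --pt "2.5 43 0 0 0 0 0" --pt "2.5 43 0 0 0 0 0" --pt "2.5 43 0 0 0 0 0" --pt "0 0 0 0 0 0 0"

```text
time: 21.1
ee_pos: [0.6234, 0.2202, 0.1895]
tcp_rot: [180.0, -0.0, 90.2]
wrist_force: [0.9, -0.3, 0.1]
opening: 0.0855
```

```bash
python3 - <<'E'
from h import *
import cv2
ob()
for n in("scene","top"):
    cv2.imwrite(f"pics/n_{n}.png",camera(n)[:,:,::-1])
a=cv2.imread("pics/n_scene.png")[150:290,280:440];b=cv2.imread("pics/n_top.png")[130:270,190:350]
cv2.imwrite("pics/n2.png",cv2.resize(cv2.hconcat([a,b]),None,fx=2.5,fy=2.5,interpolation=cv2.INTER_CUBIC))
a=cv2.imread("pics/n_scene.png")[195:265,280:350];b=cv2.imread("pics/n_top.png")[152:222,270:340]
cv2.imwrite("pics/n3.png",cv2.resize(cv2.hconcat([a,b]),None,fx=5.5,fy=5.5,interpolation=cv2.INTER_CUBIC))
E
```

```text
time 21.1
ee_pos [0.6234 0.2202 0.1895]
tcp_rot [ 1.799991e+02 -2.270000e-02  9.016260e+01]
q [1.944220e+01 1.992360e+01 2.110590e+01 9.117390e+01 2.120000e-02
 1.092796e+02]
wrist_force [ 0.8577 -0.2835  0.0892]
opening 0.0855
```

View pics/n2.png

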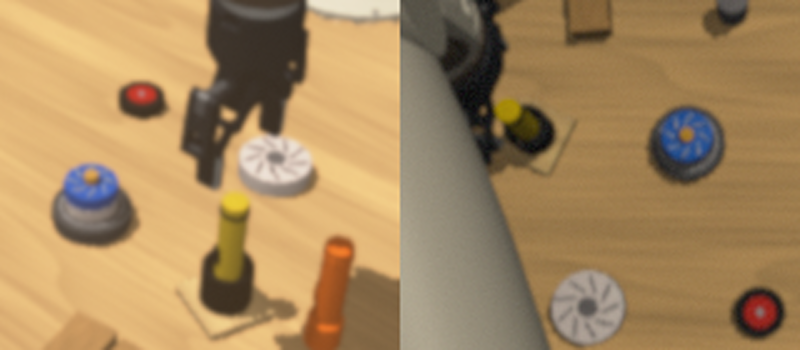

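View pics/n3.png

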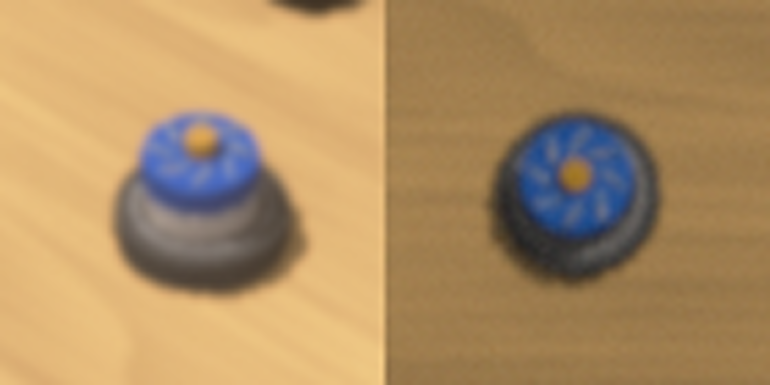

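The impeller sits centred on the diffuser with its hub up. Both views show the stack concentric. Now the torch: I lower with the jaws open around the barrel.

Request:
apply_moves --pt "-0.5 -1 -30 0 0 0 0" --pt "0 0 -30 0 0 0 0" --pt "0 0 -20 0 0 0 0" --pt "0 0 -11 0 0 0 0" --pt "0 0 0 0 0 0 0.5" --pt "0 0 0 0 0 0 0.9" --pt "0 0 0 0 0 0 0.9" --pt "0 0 0 0 0 0 0.9" --pt "0 0 0 0 0 0 0.9" --pt "0 0 0 0 0 0 0.9" --grip_force 50

```text
time: 22.45
ee_pos: [0.6236, 0.2166, 0.0992]
tcp_rot: [179.9, -0.0, 90.0]
wrist_force: [0.2, -1.0, 5.1]
opening: 0.0249
```

```bash
python3 - <<'E'
from h import *
import cv2
ob()
a=camera("scene")[:,:,::-1]
cv2.imwrite("pics/o1.png",cv2.resize(a[160:290,310:450],None,fx=4.5,fy=4.5,interpolation=cv2.INTER_CUBIC))
E
```

```text
time 22.45
ee_pos [0.6236 0.2166 0.0992]
tcp_rot [ 1.79921e+02 -2.39000e-02  8.99728e+01]
q [ 1.915650e+01  1.966350e+01  1.081850e+01  8.107250e+01 -3.400000e-03
  1.091838e+02]
wrist_force [ 0.1548 -1.0396  5.1254]
opening 0.0249
```

View pics/o1.png

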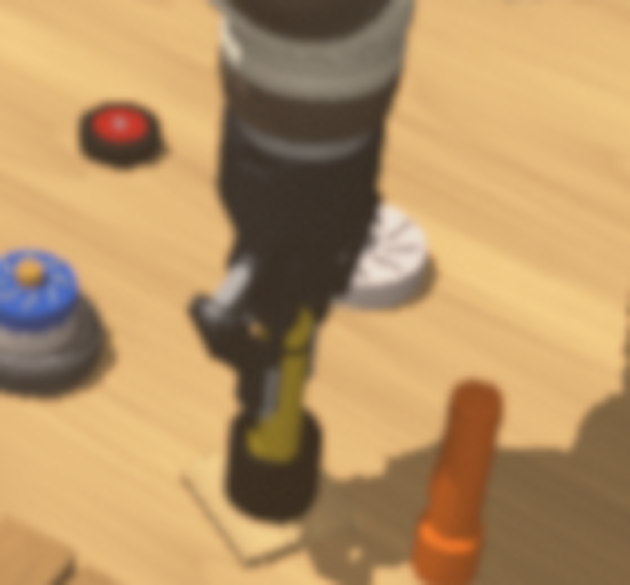

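Request:
apply_moves --pt "0 0 0 0 0 0 1" --pt "0 0 8 0 0 0 1" --pt "0 0 12 0 0 0 1" --pt "0 0 20 0 0 0 1" --pt "0 0 25 0 0 0 1" --pt "0 0 30 0 0 0 1" --pt "0 0 30 0 0 0 1" --pt "0 0 15 0 0 0 1" --pt "0 0 0 0 0 0 1" --grip_force 80

```text
time: 23.62
ee_pos: [0.6237, 0.2166, 0.24]
tcp_rot: [179.9, -0.0, 90.0]
wrist_force: [-0.8, 0.8, -1.5]
opening: 0.0241
```

```bash
python3 - <<'E'
from h import *
import cv2
ob()
cv2.imwrite("pics/p_scene.png",camera("scene")[:,:,::-1])
a=cv2.imread("pics/p_scene.png")
cv2.imwrite("pics/p1.png",cv2.resize(a[120:290,290:450],None,fx=3.5,fy=3.5,interpolation=cv2.INTER_CUBIC))
E
```

```text
time 23.625
ee_pos [0.6237 0.2166 0.24  ]
tcp_rot [ 1.798621e+02 -4.890000e-02  8.996650e+01]
q [1.915270e+01 2.073060e+01 2.777190e+01 9.689500e+01 9.000000e-04
 1.091863e+02]
wrist_force [-0.7558  0.8391 -1.5105]
opening 0.0241
```

View pics/p1.png

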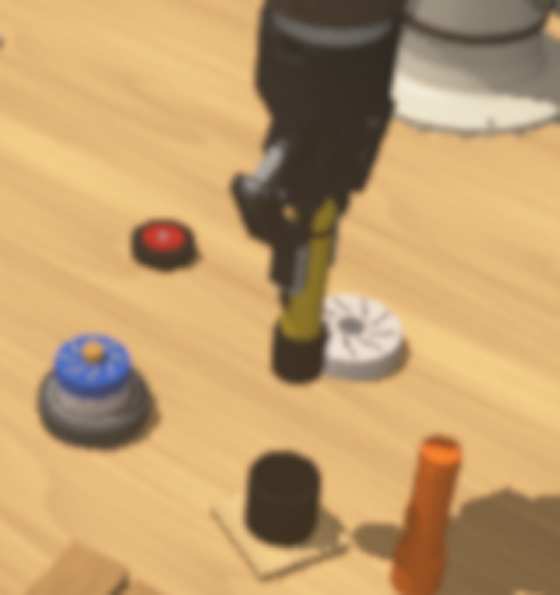

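The torch is clear of the holder: lens at about (298,370) in the crop, holder empty at (283,490). Now I move back from the stack and tilt about world y.

Request:
apply_moves --pt "-15 -17 0 0 0 0 1" --pt "-26 -31 0 0 0 0 1" --pt "-26 -31 0 0 0 0 1" --pt "-26 -31 0 0 0 0 1" --pt "-26 -31 0 0 0 0 1" --pt "-26 -30 0 0 0 0 1" --pt "0 0 0 0 -5 0 1" --pt "0 0 -5 0 -8 0 1" --pt "0 0 -10 0 -8 0 1" --pt "0 0 -10 0 -8 0 1" --pt "0 0 -12 0 -8 0 1" --pt "0 0 -12 0 -5 0 1" --pt "0 0 -9 0 -3 0 1" --pt "0 0 0 0 0 0 1" --pt "0 0 0 0 0 0 1"

```text
time: 25.55
ee_pos: [0.4883, 0.0474, 0.1816]
tcp_rot: [135.5, 0.0, 89.9]
wrist_force: [-0.5, -0.1, -1.3]
opening: 0.0246
```

```bash
python3 - <<'E'
from h import *
import cv2
from scipy.spatial.transform import Rotation as R
ob()
o=get_obs();d=R.from_euler("xyz",o["tcp_rot"],degrees=True).apply([0,0,1]);lens=o["ee_pos"]+.0897*d
s=np.array([.6135,.0455,.048]);v=s-lens
print("dir",d,"lens",lens,"dist",np.linalg.norm(v),"miss",np.linalg.norm(v-d*(v@d)))
for n in("scene","top"):
    cv2.imwrite(f"pics/q_{n}.png",camera(n)[:,:,::-1])
a=cv2.imread("pics/q_scene.png")
print("proj lens",w2px("scene",lens),"tail",w2px("scene",lens-.125*d))
cv2.imwrite("pics/q1.png",cv2.resize(a[110:290,240:440],None,fx=3.3,fy=3.3,interpolation=cv2.INTER_CUBIC))
E
```

```text
time 25.55
ee_pos [0.4883 0.0474 0.1816]
tcp_rot [1.355298e+02 4.360000e-02 8.990800e+01]
q [  9.0414 -48.5146 -48.2874  46.126   -6.4153  96.5147]
wrist_force [-0.5349 -0.1138 -1.2906]
opening 0.0246
dir [ 0.70053639 -0.00166806 -0.71361473] lens [0.55116802 0.047234   0.11756016] dist 0.09341786813253761 miss 0.00453212829655958
proj lens [332.678293   189.95926378] tail [355.57904863 145.93976588]
```

View pics/q1.png

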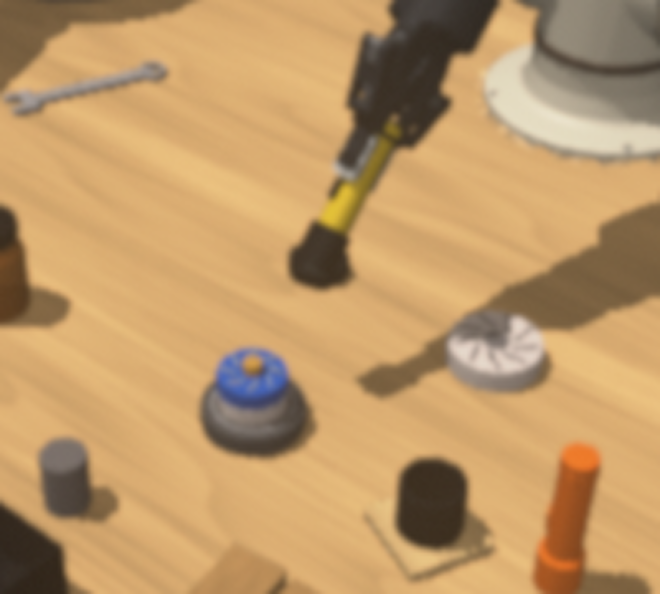

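View pics/q_top.png

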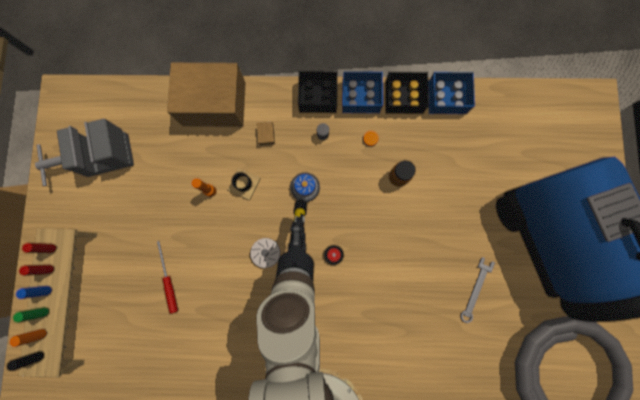

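The torch is tilted about 45° and aimed at the stack, but joint 2 sits almost at its range limit (−48.51 of −48.56). I'll swing the torch about 35° around the stack to a more comfortable posture.

Request:
apply_moves --pt "5 10 0 0 0 -3 1" --pt "3 16 0 0 0 -8 1" --pt "3 17 0 0 0 -8 1" --pt "3 17 0 0 0 -8 1" --pt "1 15 0 0 0 -8 1" --pt "0 0 0 0 0 0 1" --pt "0 0 0 0 0 0 1"

```text
time: 26.52
ee_pos: [0.5036, 0.1224, 0.1812]
tcp_rot: [135.5, 0.1, 55.0]
wrist_force: [-1.1, -0.9, -1.4]
opening: 0.0246
```

```bash
cat > chk.py <<'E'
from h import *
from scipy.spatial.transform import Rotation as R
ob()
o=get_obs();d=R.from_euler("xyz",o["tcp_rot"],degrees=True).apply([0,0,1]);lens=o["ee_pos"]+.0897*d
s=np.array([.6135,.0455,.048]);v=s-lens
print("dir",d,"lens",lens,"dist",np.linalg.norm(v),"miss",v-d*(v@d),"tilt",np.degrees(np.arccos(-d[2])))
E
python3 chk.py
```

```text
time 26.525
ee_pos [0.5036 0.1224 0.1812]
tcp_rot [1.35541e+02 8.32000e-02 5.50366e+01]
q [ 33.3392 -20.6679 -29.5933  61.2027 -40.629  150.8478]
wrist_force [-1.1362 -0.854  -1.3747]
opening 0.0246
dir [ 0.57339599 -0.402215   -0.71375075] lens [0.5550616  0.08634975 0.11721903] dist 0.09937314930457677 miss [ 0.00147503 -0.00089216  0.00168773] tilt 44.459088158019256
```

```bash
python3 - <<'E'
from h import *
import cv2
exec(open("chk.py").read())
for n in("scene","top"):
    cv2.imwrite(f"pics/r_{n}.png",camera(n)[:,:,::-1]); print(n,"lens",w2px(n,lens),"tail",w2px(n,lens-.125*d))
a=cv2.imread("pics/r_scene.png")[130:270,270:400];b=cv2.imread("pics/r_top.png")[130:270,230:360]
cv2.imwrite("pics/r1.png",cv2.resize(cv2.hconcat([a,b]),None,fx=3,fy=3,interpolation=cv2.INTER_CUBIC))
E
```

```text
time 26.525
ee_pos [0.5036 0.1224 0.1812]
tcp_rot [1.35541e+02 8.32000e-02 5.50366e+01]
q [ 33.3392 -20.6679 -29.5933  61.2027 -40.629  150.8478]
wrist_force [-1.1362 -0.854  -1.3747]
opening 0.0246
dir [ 0.57339599 -0.402215   -0.71375075] lens [0.5550616  0.08634975 0.11721903] dist 0.09937314930457677 miss [ 0.00147503 -0.00089216  0.00168773] tilt 44.459088158019256
scene lens [343.96020273 197.06948754] tail [380.61073021 162.29853316]
top lens [285.90881225 202.57837391] tail [258.42048244 228.39062623]
```

View pics/r1.png

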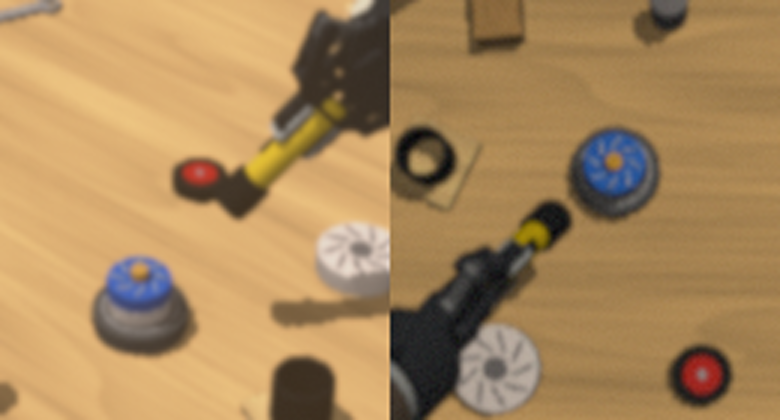

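View pics/r_scene.png

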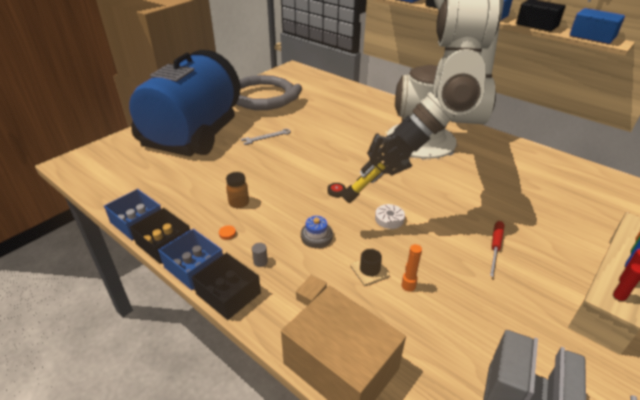

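The scene view shows the lens near (346,196) and the top view near (287,201). Both are within about 3 px of the projected lens, so the torch has not slipped, and it points at the stack. The stack is intact. I'll hold briefly, check that it is still, and hand in.

Request:
apply_moves --pt "0 0 0 0 0 0 1" --pt "0 0 0 0 0 0 1" --pt "0 0 0 0 0 0 1"

```text
time: 27.0
ee_pos: [0.5034, 0.1221, 0.1814]
tcp_rot: [135.5, 0.0, 54.9]
wrist_force: [0.4, 0.3, -1.7]
opening: 0.0244
```

```bash
python3 chk.py; python3 -c "
from workcell import *
print(get_obs()['qd'].round(2)); print(job_done())"
```

```text
time 27.0
ee_pos [0.5034 0.1221 0.1814]
tcp_rot [1.355033e+02 1.200000e-02 5.488910e+01]
q [ 33.3451 -20.6805 -29.6     61.25   -40.6893 151.034 ]
wrist_force [ 0.4048  0.3419 -1.7379]
opening 0.0244
dir [ 0.57325185 -0.4032345  -0.71329114] lens [0.55483611 0.08592206 0.11736877] dist 0.09943551549634096 miss [ 0.00167757 -0.00033697  0.00153871] tilt 44.49667346586632
[ 0.11  0.46  0.24  0.04 -0.1   0.09]
the job is handed in; nothing more can be done
None
```

The job is done and was handed in at 27.0 s of the allowed 54 s. The white diffuser lies in the middle of the plate and the blue impeller sits on top of it, hub up. The yellow torch is held still and raised, pointing at the stack.

- **Stack:** my first placing of the diffuser was about 4 mm off centre. I recentred it, and both cameras then showed it within about 1 mm of the plate's centre. The impeller looks concentric on it in both views, though I judged that by eye rather than measuring it.
- **Torch:** from the arm's readings it is tilted 44.5°, with the lens about 99 mm from the stack and the aim passing about 2 mm from its axis. The lens appeared within about 3 pixels of where I calculated it, and the pictures show nothing but the gripper touching the torch.
- **Joint limit:** my first torch pose fell about 9 mm short and put joint 2 right at its range limit (−48.51° of −48.56°). I swung the torch 35° round the stack, so joint 2 now stands at −20.7°.
- **Other things:** the drive wheel, the larger white disc, the orange torch and the other bystanders looked unmoved in the last pictures.

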